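# Set the calibration slide to its marked stop

## Task

Bring the calibration target to its measuring position: with the fingertips press down the rubber pad in the middle of the carriage to free its brake, and with the pad held down push the carriage along its rail until it butts against the stop marked with the disc and cross, then let go so that the brake holds it there. Nothing needs gripping or lifting: do not force the carriage while its brake is on, and leave the other things on the table where they are.

Things in the scene. Friction and masses are not known exactly. Their poses are not given: they have to be found in the camera images.
- carriage: Sliding carriage of the calibration slide, captive on its rail: black, 96 mm long along the rail, 64 mm wide. Origin on its centre line, midway along it, at table height (z = 0). Its y axis runs along the rail, x across it (away from the robot), z up. Flat end faces 48 mm from the origin along +y and -y. Slides either way at 1 to 3 N with the pad 3 mm or more down; with the pad up its brake holds it.
- pad_top (a point): Centre of the top of the ribbed black rubber pad when up: the middle of the carriage, 54 mm above the table. The pad, 60 mm along the rail and 46 mm wide, fills the 62 mm gap between two aluminium shoulders at the carriage's ends (17 mm thick, tops 74 mm above the table); the gap is open across the rail. The point rides with the carriage but does not go down with the pad.
- reticle (a point): Centre of the calibration target, a glass disc with a cross in a 48 mm round black cell carried by the carriage on its far side, 83 mm across the rail from the carriage's origin, top about 41 mm above the table. Not to be touched for the job.
- pad (a joint): How far the sprung pad is pressed down, in m: 0 up (brake holds the carriage), 0.006 fully down (rigid there). Pressing takes about 12 N: the resistance grows to that over the first 2 to 3 mm, then stays level. From 3 mm down the carriage is free. Let go, it springs back up and the brake holds again, against about 25 N or more: never push harder than 25 N with the pad up.
- stop: The marked stop: aluminium block fastened on the rail, 24 mm thick along it, 60 mm wide, topped with a flat white disc of 48 mm diameter with a black cross (top 71 mm above the table). It may be at either end of the rail. Origin on the rail's centre line, mid-thickness, at table height; axes parallel to the carriage's. When the carriage butts against it the origins are 60 mm apart.
- buffer: Plain end block on the rail at the other side of the carriage, 24 mm thick, 60 mm wide, top 54 mm above the table, without a disc. Not the goal. Origin as for the stop.
- housing: Bystander: machined aluminium frame, 80 x 150 x 14 mm, lying beyond the slide. Loose, to be left alone. Origin at the centre of its underside.
- parts_tray: Bystander: small white tray of fittings, 90 x 120 x 18 mm, lying beyond the slide. Loose, to be left alone. Origin at the centre of its underside.
- ring_gauge: Bystander: steel ring gauge, 60 mm outer diameter, 20 mm high, on the robot's side of the slide. Loose, to be left alone. Origin at the centre of its underside.
- plug_gauge: Bystander: standing steel plug gauge, 28 mm diameter, 62 mm tall, on the robot's side of the slide. Loose, to be left alone. Origin at the centre of its underside.
- cleaner_bottle: Bystander: small bottle, 44 mm diameter, 110 mm tall, to the robot's right. Loose, to be left alone. Origin at the centre of its underside.
- gauge_case: Bystander: wooden gauge case, 70 x 110 x 30 mm, to the robot's right. Loose, to be left alone. Origin at the centre of its underside.
- driver: Bystander: screwdriver, 170 mm long, lying to the robot's left. Loose, to be left alone. Origin at its underside, about mid-length.

How it is judged:
By the outcome, as a careful person would: the job done as asked, in the order asked, and still so for the second after the job is handed in, with the robot touching nothing.
It also fails if it takes over 40 s, if anything falls off the work surface, if the arm or the gripper's body presses on something with over 40 N, if the wrist force passes 120 N, or if a joint passes its speed limit or range.

## Robot

A 7-joint arm with a two-finger parallel gripper is mounted at the origin on the work surface. World frame = base frame: x ahead of the robot, y to its left, z up, the work surface at z = 0. Lengths are in m, angles in rad, forces in N, time in s.
With the tool pointing down it reaches from about 0.4 to 0.9 m from the base axis. Payload 5.6 kg.
Tool frame: the origin (TCP) lies on the centre line of the jaws, within the pads' length; the fingertips stand 17 mm ahead of it and the grasp point (between the pads) lies 2 mm behind it; x points along the fingers, y is the direction in which the jaws open and shut, and the axes are right-handed (so a half turn about x gives the same grasp; the last joint's range is limited). The gripper opens to 92 mm and grips with 3 to 60 N. Pads are 20 mm wide; open, the fingers measure 128 mm over their backs; the gripper's body (75 mm by 189 mm) begins 69 mm behind the grasp point.
Start: joints at [1.066, 0.468, -0.012, 1.603, 0.006, 1.071, -0.056], TCP at [0.29, -0.582, 0.232] pointing down, gripper open.
Joint ranges: [-2.53, 2.53], [-0.31, 2.02], [-1.57, 1.55], [0.28, 2.44], [-1.29, 4.43], [0.15, 1.84], [-2.92, 2.92]. Speed limits (rad/s): [2.57, 2.57, 3.14, 3.14, 3.14, 3.14, 3.14].

## Interface

Orientations are given as a unit quaternion [x, y, z, w].
In Python, from rig import ctrl, vision gives the robot as it stands.
- The arm moves only by the shell command python3 -m crank 'ROWS' [FORCE]. ROWS is a JSON object of lists of equal length, an entry for each row: "linear": the shift along the world's x, y, z in units of 20 mm (1.0 is 20 mm), a list of three; "twist": the turn about the world's z in units of 6 degrees (1.0 is 6 degrees); "hand": the opening, from 0 (shut) to 1 (fully open). A call has 1 to 20 rows; each row shifts and turns the commanded pose from where the row before left it; what a row does not reach is not made up. A row lasts 1/12 s, in which the tool goes at most 41.7 mm and 7.16 degrees, less where a joint would pass 70% of its speed; a pose out of reach is approached as far as the arm can. A call with a number of a shift or a turn outside -1 to 1 is refused whole. A call with a gripper value outside its range is refused whole. The fingers move at their own pace and stop on an object; FORCE is the grip in N (left out, the last holds). Time passes only in rows, so rows that do not move let the fingers close. It gives the time, the measured TCP pose, the force and the opening at its end, in the units of the state.
- ctrl.get_obs(): the state, without advancing time (a new reading comes with each control period).
- vision.read_camera(name): name is "scene" or "side" or "wrist"; returns the picture (400x640x3 uint8, blue, green, red); there is no depth.
- vision.camera_params(name): a dict with "camera_matrix" (3x3 intrinsics, pixels), "R" (3x3) and "t" (3): a world point X has camera coordinates R X + t. Camera axes: x right, y down, z forward; pixel columns grow to the right and rows downward; lengths in m; the calibration is good to about 2 mm. A picture is of the moment at which its call begins: read the wrist's pose just before it. camera_params takes no time and is no camera call; for the wrist camera it gives the pose at the moment of the call.
- ctrl.hand_in(): hands the job in, once; it reports no verdict.
Trained networks look in the newest picture that a camera, given by its name, has taken for a name from the list of things; names that differ only in an ending like _2 or _b are one class to them, and where a whole thing is asked for, a point or a joint stands for the part that bears it (a point fixed in the world has none). Each returns a list of dicts, best first, with "confidence" (0 to 1); they miss things now and then, are a little off and sometimes report something else, mostly with a low value. They report only what shows in the picture. A call takes as long as a camera call.
- vision.silhouettes(camera, thing): "pixels" (400x640 bool, what is visible of it) and "box" ([centre column, centre row, width, height] in pixels, round what is visible of it).
The state is a dict: "clock": time; "qpos": joint angles; "qd": joint speeds; "tau": joint torques, N m; "eef_pos": TCP position; "eef_rot": TCP orientation; "ft_force": force on the tool from outside, world axes, zero at the start; "torque": the same for the moment, N m; "gripper_width": opening from 0.0 (shut) to 1.0 (fully open).
Only numpy, scipy, OpenCV 4.12 (cv2) and the standard library are available. Lean on these libraries where they do the work, as an engineer would, in place of code of your own. Each camera call takes 0.05 s, during which the arm holds its last target. There are 200 camera calls.

## Working session

There is one attempt and no reset: what is moved stays moved. The work goes in short steps, Python scripts to look and compute and a shell command to move; the robot and the scene stay as the last step left them, time stands still between calls to the robot, and variables do not carry over. Pictures are saved under pics/ and viewed, about 8 in all and at most 12, crops included, and the job is handed in when it is done.

```bash
ls; mkdir -p pics; python3 - <<'E'
from rig import ctrl, vision
import cv2, numpy as np
o=ctrl.get_obs(); print({k:np.round(v,3).tolist() for k,v in o.items()})
a=vision.read_camera("scene"); b=vision.read_camera("side")
cv2.imwrite("pics/a.png",a); cv2.imwrite("pics/b.png",b)
for c in("scene","side"):
  p=vision.camera_params(c); print(c,np.round(-p["R"].T@p["t"],3),np.round(p["R"],2).tolist())
  for n in("carriage","stop","buffer","pad","reticle"):
    r=vision.silhouettes(c,n); print(n,[(np.round(d["box"]).tolist(),round(d["confidence"],2)) for d in r[:3]])
E
```

```text
pics
{'clock': 0.0, 'qpos': [1.066, 0.468, -0.012, 1.604, 0.006, 1.071, -0.056], 'qd': [0.0, 0.002, -0.0, -0.001, 0.001, -0.001, -0.001], 'tau': [-0.0, -52.057, -0.012, -24.375, -0.057, 0.017, 0.0], 'eef_pos': [0.289, -0.581, 0.231], 'eef_rot': [-0.688, -0.162, 0.689, -0.161], 'ft_force': [-0.128, 0.01, 0.643], 'torque': [0.041, -0.002, -0.037], 'gripper_width': 0.995}
scene [ 1.252 -0.358  1.316] [[0.45, 0.89, 0.0], [0.75, -0.38, -0.54], [-0.48, 0.25, -0.84]]
carriage [([333.0, 209.0, 25.0, 37.0], 0.65), ([308.0, 248.0, 43.0, 23.0], 0.47)]
stop [([367.0, 197.0, 10.0, 16.0], 0.7), ([332.0, 209.0, 26.0, 39.0], 0.17)]
buffer [([295.0, 202.0, 7.0, 15.0], 0.67)]
pad [([193.0, 270.0, 32.0, 27.0], 0.57), ([333.0, 200.0, 13.0, 12.0], 0.53)]
reticle [([332.0, 210.0, 26.0, 36.0], 0.59)]
side [0.364 1.16  0.853] [[-0.99, -0.14, -0.03], [-0.06, 0.54, -0.84], [0.13, -0.83, -0.54]]
carriage [([317.0, 225.0, 48.0, 34.0], 0.64)]
stop [([298.0, 248.0, 22.0, 16.0], 0.91), ([343.0, 255.0, 8.0, 15.0], 0.32)]
buffer [([343.0, 204.0, 21.0, 10.0], 0.44)]
pad [([324.0, 221.0, 14.0, 9.0], 0.62), ([382.0, 153.0, 10.0, 27.0], 0.49)]
reticle [([315.0, 224.0, 44.0, 34.0], 0.92), ([381.0, 151.0, 11.0, 25.0], 0.31)]
```

View pics/a.png

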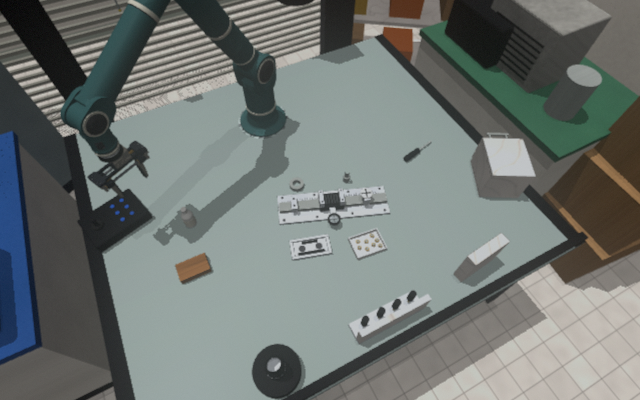

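View pics/b.png

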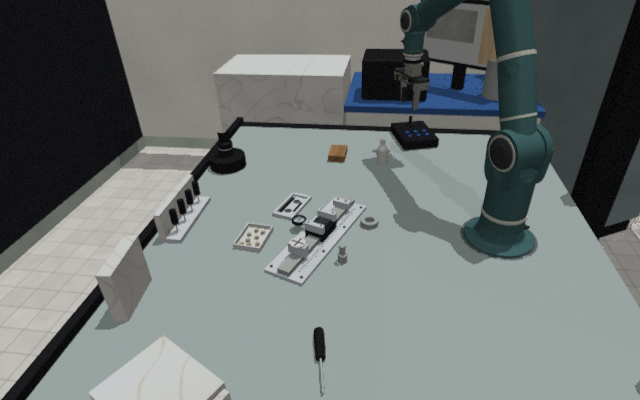

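The scene picture shows the pad at about (333,200), the stop with its cross at (367,196) and the buffer at (295,203). In the side picture they are at (324,221), (298,245) and (343,204). Next I'll triangulate all three.

```bash
cat > h.py <<'E'
from rig import ctrl, vision
import cv2, numpy as np
def ray(c,px,p=None):
  p=p or vision.camera_params(c)
  d=p["R"].T@np.linalg.inv(p["camera_matrix"])@[px[0],px[1],1]; return -p["R"].T@p["t"],d
def atz(c,px,z,p=None):
  o,d=ray(c,px,p); return o+d*(z-o[2])/d[2]
def proj(X,p):
  q=p["camera_matrix"]@(p["R"]@np.asarray(X)+p["t"]); return q[:2]/q[2]
E
python3 - <<'E'
from h import *
for n,z,a,b in (("pad",.054,(333,200),(324,221)),("stop",.071,(367,195.5),(298,244)),("buf",.054,(295,203),(343,203.5))):
  print(n,atz("scene",a,z).round(3),atz("side",b,z).round(3))
p=vision.camera_params("wrist");print(np.round(-p["R"].T@p["t"],3),p["R"].round(2).tolist(),p["camera_matrix"].round().tolist())
a=vision.read_camera("scene")[160:280,240:420]
cv2.imwrite("pics/c.png",cv2.resize(a,None,fx=4.4,fy=4.4,interpolation=2))
from scipy.spatial.transform import Rotation as R
print(R.from_quat(ctrl.get_obs()["eef_rot"]).as_matrix().round(2).tolist())
E
```

```text
pad [0.573 0.062 0.054] [0.552 0.053 0.054]
stop [0.624 0.183 0.071] [0.606 0.199 0.071]
buf [ 0.518 -0.076  0.054] [ 0.503 -0.055  0.054]
[ 0.36  -0.548  0.385] [[0.45, -0.9, -0.0], [-0.86, -0.43, 0.28], [-0.25, -0.12, -0.96]] [[310.0, 0.0, 317.0], [0.0, 310.0, 199.0], [0.0, 0.0, 1.0]]
[[0.0, 0.45, -0.9], [-0.0, -0.9, -0.45], [-1.0, 0.0, 0.0]]
```

View pics/c.png

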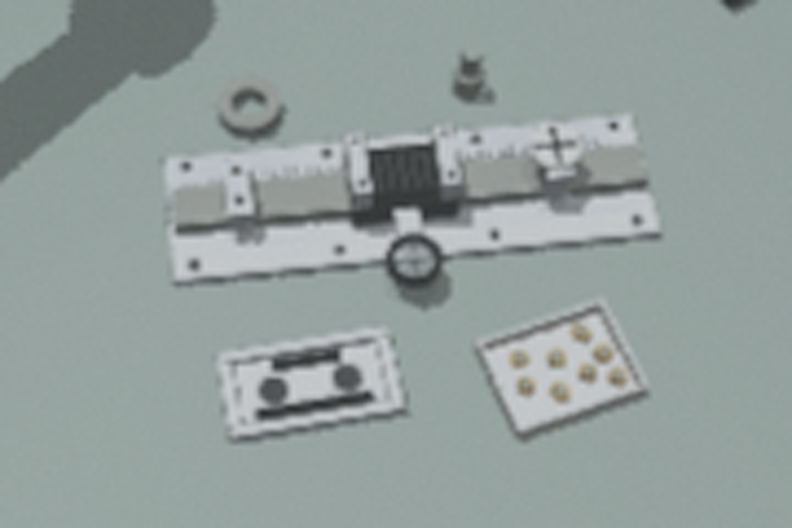

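The stop is at the +y end, with the rail turned about 22° from world y toward +x. I'll shut the fingers and go above the pad with the jaws across the rail, which takes a turn of about +41°.

```bash
python3 -m crank '{"linear":[[0.4,0.9,0.2],[0.4,0.9,0.2],[0.4,0.9,0.2],[0.4,0.9,0],[0.4,0.9,0],[0.4,0.9,0],[0.4,0.9,0],[0.4,0.9,0],[0.4,0.9,0],[0.4,0.9,0],[0.4,0.9,0],[0.4,0.9,0],[0.4,0.9,0],[0.4,0.9,0],[0.4,0.9,0],[0.4,0.9,0],[0.4,0.9,0],[0.4,0.9,0]],"twist":[0.2,0.2,0.2,0.2,0.2,0.2,0.2,0.2,0.2,0.2,0.2,0.2,0.2,0.2,0.2,0.2,0.2,0.2],"hand":[0,0,0,0,0,0,0,0,0,0,0,0,0,0,0,0,0,0]}' 20
python3 -m crank '{"linear":[[0.4,0.9,0],[0.4,0.9,0],[0.4,0.9,0],[0.4,0.9,0],[0.4,0.9,0],[0.4,0.9,0],[0.4,0.9,0],[0.4,0.9,0],[0.4,0.9,0],[0.4,0.9,0],[0.4,0.9,0],[0.4,0.9,0],[0.4,0.9,0],[0.4,0.9,0],[0.3,0.9,0],[0.2,0.6,0],[0,0.3,0],[0,0,0],[0,0,0]],"twist":[0.2,0.2,0.2,0.2,0.2,0.2,0.2,0.2,0.2,0.2,0.2,0.2,0.2,0.2,0.2,0.2,0,0,0],"hand":[0,0,0,0,0,0,0,0,0,0,0,0,0,0,0,0,0,0,0]}'
python3 - <<'E'
from h import *
p=vision.camera_params("wrist");a=vision.read_camera("wrist");cv2.imwrite("pics/d.png",a)
np.savez("d.npz",**p)
from scipy.spatial.transform import Rotation as R
print(R.from_quat(ctrl.get_obs()["eef_rot"]).as_matrix().round(3).tolist())
for n in("carriage","stop","buffer","pad","reticle"):
    r=vision.silhouettes("wrist",n); print(n,[(np.round(d["box"]).tolist(),round(d["confidence"],2)) for d in r[:3]])
E
```

```text
clock: 2.15
eef_pos: [0.4343, -0.2561, 0.2436]
eef_rot: [0.646, 0.289, -0.646, 0.289]
ft_force: [1.0, -0.6, -0.5]
gripper_width: 0.005
clock: 3.73
eef_pos: [0.5552, 0.0297, 0.2434]
eef_rot: [-0.589, -0.391, 0.589, -0.392]
ft_force: [-0.4, -1.5, 0.1]
gripper_width: 0.005
[[-0.0, 0.922, -0.388], [-0.001, -0.388, -0.922], [-1.0, 0.0, 0.001]]
carriage []
stop [([305.0, 22.0, 65.0, 34.0], 0.92), ([209.0, 84.0, 31.0, 28.0], 0.59), ([448.0, 217.0, 71.0, 111.0], 0.52)]
buffer []
pad [([311.0, 153.0, 42.0, 57.0], 0.72), ([341.0, 155.0, 127.0, 97.0], 0.26)]
reticle [([340.0, 154.0, 129.0, 92.0], 0.84)]
```

View pics/d.png

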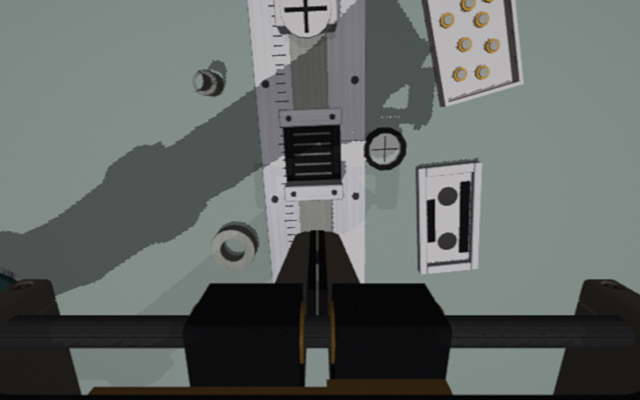

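The wrist picture shows the pad centred at (313,153), the stop's cross at (306,9), and the shoulders at (310,117) and (315,192). The reticle is at (385,149), on the far side of the rail.

```bash
python3 - <<'E'
from h import *
p=dict(np.load("d.npz"))
f=lambda px,z:atz("w",px,z,p)
pad=f((313,153),.054);st=f((306,9),.071);s1=f((310,117),.074);s2=f((315,192),.074);r=f((385,149),.041)
for n,v in zip(("pad","stop","s1","s2","ret"),(pad,st,s1,s2,r)):print(n,v.round(4))
c=(pad+(s1+s2)/2)/2; print("c",c.round(4),"s1-s2",np.hypot(*(s1-s2)[:2]))
for a,b in((s2,s1),(s2,st),(pad,st)): print(np.degrees(np.arctan2(b[0]-a[0],b[1]-a[1])))
print("ret angle",np.degrees(np.arctan2(-(r-pad)[1],(r-pad)[0])))
print("dist",np.hypot(*(st-c)[:2]))
print("move units",((c-ctrl.get_obs()["eef_pos"])/.02).round(2))
E
```

```text
pad [0.5641 0.0604 0.054 ]
stop [0.6113 0.188  0.071 ]
s1 [0.5767 0.0973 0.074 ]
s2 [0.551  0.0234 0.074 ]
ret [0.6408 0.0313 0.041 ]
c [0.564  0.0604 0.064 ] s1-s2 0.07825527510507456
19.140841745394084
20.087770292573655
20.281783701457957
ret angle 20.774208829124607
dist 0.13610637873181208
move units [ 0.42  1.56 -8.98]
```

```bash
python3 -m crank '{"linear":[[0.2,0.7,0],[0.2,0.7,-0.5],[0.2,0.5,-0.8],[0,0,-0.9],[0,0,-0.9],[0,0,-0.9],[0,0,-0.9],[0,0,-0.9],[0,0,-0.9],[0,0,-0.7],[0,0,-0.4],[0,0,-0.2],[0,0,0],[0,0,0]],"twist":[0.2,0.2,0,0,0,0,0,0,0,0,0,0,0,0],"hand":[0,0,0,0,0,0,0,0,0,0,0,0,0,0]}'
python3 - <<'E'
from h import *
print(ctrl.get_obs()["ft_force"].round(2) if hasattr(ctrl.get_obs()["ft_force"],"round") else ctrl.get_obs()["ft_force"])
a=vision.read_camera("wrist")[0:400,120:520];b=vision.read_camera("side")[160:290,240:400]
cv2.imwrite("pics/e.png",np.hstack([cv2.resize(a,(400,400)),cv2.resize(b,(400,400))]))
E
```

```text
clock: 5.2
eef_pos: [0.5679, 0.0688, 0.0839]
eef_rot: [0.581, 0.404, -0.58, 0.404]
ft_force: [-0.8, -1.0, -0.1]
gripper_width: 0.003
[-0.78 -0.98 -0.12]
```

View pics/e.png

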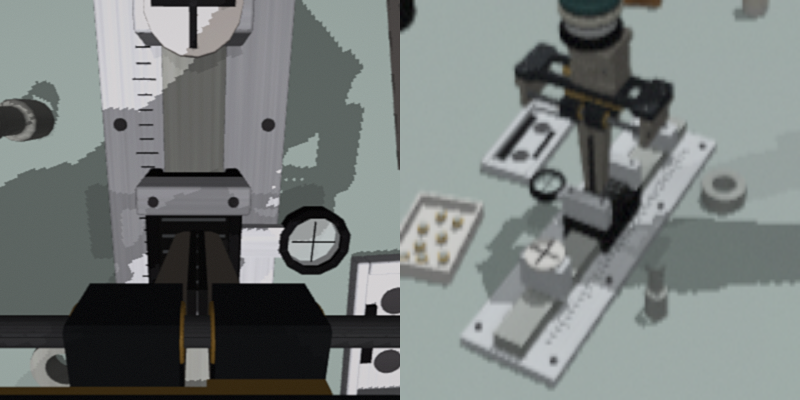

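The picture shows the fingertips inside the gap over the pad, at about (195,240) in the left half, behind the forward shoulder at (190,195). They're clear of it. Now I'll press down.

```bash
python3 -m crank '{"linear":[[0,0,-0.3],[0,0,-0.3],[0,0,-0.1],[0,0,-0.05],[0,0,0],[0,0,0]],"twist":[0,0,0,0,0,0],"hand":[0,0,0,0,0,0]}'
python3 -m crank '{"linear":[[0,0,-0.05],[0,0,-0.05],[0,0,0],[0,0,0]],"twist":[0,0,0,0],"hand":[0,0,0,0]}'
```

```text
clock: 5.8
eef_pos: [0.5679, 0.068, 0.0695]
eef_rot: [0.581, 0.404, -0.58, 0.404]
ft_force: [-2.1, -0.4, 7.8]
gripper_width: 0.001
clock: 6.13
eef_pos: [0.5681, 0.0683, 0.0679]
eef_rot: [0.581, 0.404, -0.58, 0.404]
ft_force: [-3.6, -1.6, 11.9]
gripper_width: 0.002
```

```bash
python3 -m crank '{"linear":[[0,0,-0.05],[0,0,-0.05],[0,0,-0.02],[0,0,0],[0,0,0]],"twist":[0,0,0,0,0],"hand":[0,0,0,0,0]}'
```

```text
clock: 6.55
eef_pos: [0.5681, 0.0684, 0.0656]
eef_rot: [0.581, 0.404, -0.58, 0.404]
ft_force: [-3.0, -0.2, 12.5]
gripper_width: 0.007
```

The pad is about 5 mm down, on the force plateau at 12.5 N. I'll push gently along the rail.

```bash
python3 -m crank '{"linear":[[0.03,0.09,0],[0.05,0.14,0],[0.07,0.19,0],[0.07,0.19,0],[0.07,0.19,0],[0.07,0.19,0],[0,0,0]],"twist":[0,0,0,0,0,0,0],"hand":[0,0,0,0,0,0,0]}'
```

```text
clock: 7.13
eef_pos: [0.5759, 0.0895, 0.0659]
eef_rot: [0.581, 0.404, -0.579, 0.404]
ft_force: [-1.4, 1.7, 11.7]
gripper_width: 0.002
```

```bash
python3 - <<'E'
from h import *
p=vision.camera_params("wrist");a=vision.read_camera("wrist");b=vision.read_camera("side")[160:290,240:400]
np.savez("f.npz",**p)
cv2.imwrite("pics/f.png",np.hstack([a[:,120:520],cv2.resize(b,(400,400))]))
E
```

```text
(no output)
```

View pics/f.png

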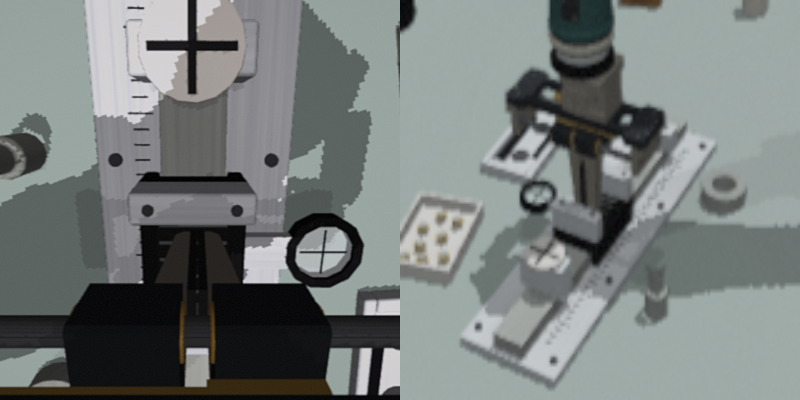

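The carriage is following: the shoulder stays ahead of the fingertips at (190,205) and the stop has come closer. Travel so far is about 22 mm of roughly 76 mm.

```bash
python3 -m crank '{"linear":[[0.04,0.11,-0.02],[0.06,0.16,0],[0.07,0.19,0],[0.07,0.19,0],[0.07,0.19,0],[0.07,0.19,0],[0.07,0.19,0],[0.07,0.19,0],[0.07,0.19,0],[0.05,0.14,0],[0.04,0.11,0],[0,0,0]],"twist":[0,0,0,0,0,0,0,0,0,0,0,0],"hand":[0,0,0,0,0,0,0,0,0,0,0,0]}'
```

```text
clock: 8.23
eef_pos: [0.5896, 0.1262, 0.0657]
eef_rot: [0.581, 0.404, -0.579, 0.404]
ft_force: [-2.7, 1.2, 12.5]
gripper_width: 0.008
```

```bash
python3 -m crank '{"linear":[[0.03,0.09,0],[0.04,0.1,0],[0.04,0.1,0],[0.04,0.1,0],[0.04,0.1,0],[0.03,0.09,0],[0,0,0]],"twist":[0,0,0,0,0,0,0],"hand":[0,0,0,0,0,0,0]}'
python3 -m crank '{"linear":[[0.02,0.05,0],[0.02,0.05,0],[0.02,0.05,0],[0,0,0]],"twist":[0,0,0,0],"hand":[0,0,0,0]}'
python3 -m crank '{"linear":[[0.02,0.05,0],[0.02,0.05,0],[0.02,0.05,0],[0,0,0]],"twist":[0,0,0,0],"hand":[0,0,0,0]}'
```

```text
clock: 8.82
eef_pos: [0.5938, 0.1376, 0.0657]
eef_rot: [0.581, 0.404, -0.579, 0.404]
ft_force: [-2.7, 1.3, 11.5]
gripper_width: -0.001
clock: 9.15
eef_pos: [0.5948, 0.1402, 0.0655]
eef_rot: [0.581, 0.404, -0.58, 0.404]
ft_force: [-2.4, -0.5, 12.5]
gripper_width: 0.003
clock: 9.48
eef_pos: [0.5949, 0.1404, 0.0653]
eef_rot: [-0.58, -0.403, 0.582, -0.404]
ft_force: [-5.4, -5.4, 16.7]
gripper_width: 0.009
```

```bash
python3 - <<'E'
from h import *
print(ctrl.get_obs()["ft_force"])
a=vision.read_camera("wrist");b=vision.read_camera("side")[160:290,240:400]
cv2.imwrite("pics/g.png",np.hstack([a[:,120:520],cv2.resize(b,(400,400),interpolation=2)]))
E
```

```text
[-5.39553674 -5.37213284 16.69417013]
```

View pics/g.png

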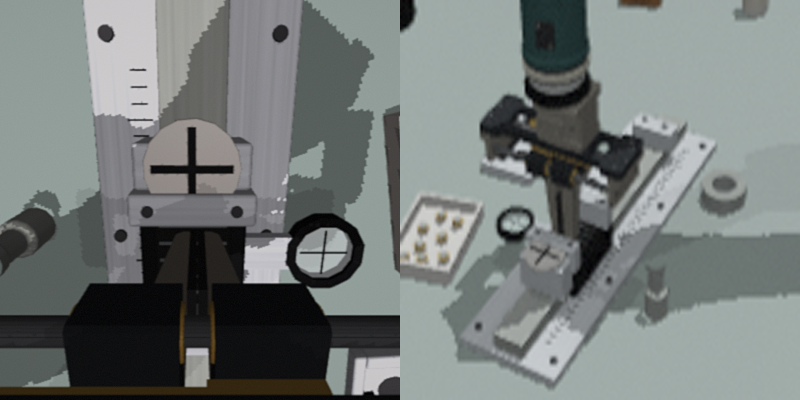

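The shoulder at (190,208) has closed on the stop's disc at (192,165). The advance stalled while the reaction force rose, after about 77 mm of travel against 76 mm expected, so the carriage is butted. I'll lift straight up.

```bash
python3 -m crank '{"linear":[[0,0,0.1],[0,0,0.2],[0,0,0.3],[0,0,0.5],[0,0,0.8],[0,0,1],[0,0,1],[0,0,1],[0,0,1],[0,0,1],[-0.2,-0.6,0.8],[-0.3,-0.8,0.5],[-0.3,-0.9,0],[-0.3,-0.9,0],[-0.3,-0.9,0],[-0.2,-0.6,0],[0,0,0],[0,0,0]],"twist":[0,0,0,0,0,0,0,0,0,0,0,0,0,0,0,0,0,0],"hand":[0,0,0,0,0,0,0,0,0,0,0,0,0,0,0,0,0,0]}'
python3 - <<'E'
from h import *
print(ctrl.get_obs()["ft_force"])
p=vision.camera_params("wrist");a=vision.read_camera("wrist");b=vision.read_camera("side")[160:290,240:400]
np.savez("g.npz",**p)
cv2.imwrite("pics/h.png",np.hstack([a[:,120:520],cv2.resize(b,(400,400),interpolation=2)]))
E
```

```text
clock: 11.08
eef_pos: [0.5633, 0.0485, 0.2281]
eef_rot: [0.581, 0.404, -0.58, 0.404]
ft_force: [0.5, 0.2, 0.1]
gripper_width: 0.004
[0.45642332 0.21342019 0.13287857]
```

View pics/h.png

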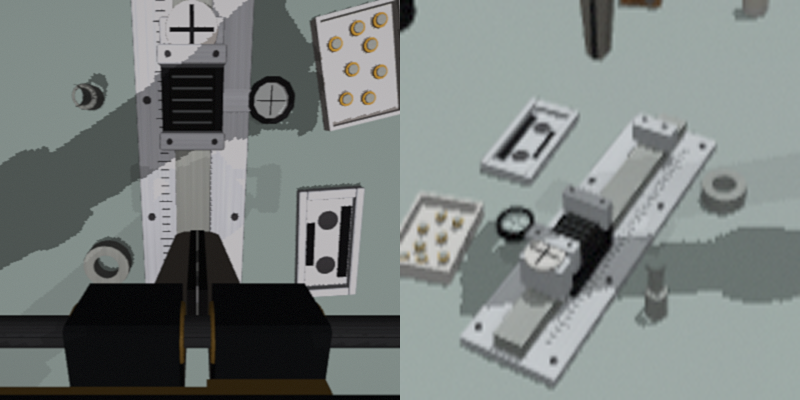

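The carriage sits against the stop: the disc is at (191,23) and the shoulders at (193,53) and (193,142). The pad is up and the bystanders haven't moved. I'll check the distance between the origins.

```bash
python3 - <<'E'
from h import *
p=dict(np.load("g.npz"));f=lambda px,z:atz("w",px,z,p)
st=f((311,23),.071);c=(f((313,53),.074)+f((313,142),.074))/2;pd=f((312,98.5),.054)
print(st.round(4),c.round(4),pd.round(4),np.hypot(*(st-c)[:2]),np.hypot(*(st-pd)[:2]))
E
```

```text
[0.6122 0.1932 0.071 ] [0.591  0.1316 0.074 ] [0.5903 0.1332 0.054 ] 0.06513150653473337 0.06384045888540422
```

That gives 64–65 mm, against 60 mm when butted. It could be pixel error at the picture's edge, so I'll look closer for a gap.

```bash
python3 -m crank '{"linear":[[0.1,0.4,0],[0.3,0.7,0],[0.2,0.7,0],[0.1,0.4,0],[0,0,0],[0,0,0]],"twist":[0,0,0,0,0,0],"hand":[0,0,0,0,0,0]}'
python3 - <<'E'
from h import *
p=vision.camera_params("wrist");a=vision.read_camera("wrist")
np.savez("g.npz",**p)
cv2.imwrite("pics/i.png",cv2.resize(a[0:200,220:420],(800,800))[:600])
cv2.imwrite("pics/i.png",cv2.resize(a[0:200,240:400],(480,600),interpolation=2))
E
```

```text
clock: 11.68
eef_pos: [0.577, 0.0936, 0.2275]
eef_rot: [-0.58, -0.405, 0.58, -0.404]
ft_force: [-0.2, -0.9, -0.2]
gripper_width: 0.006
```

View pics/i.png

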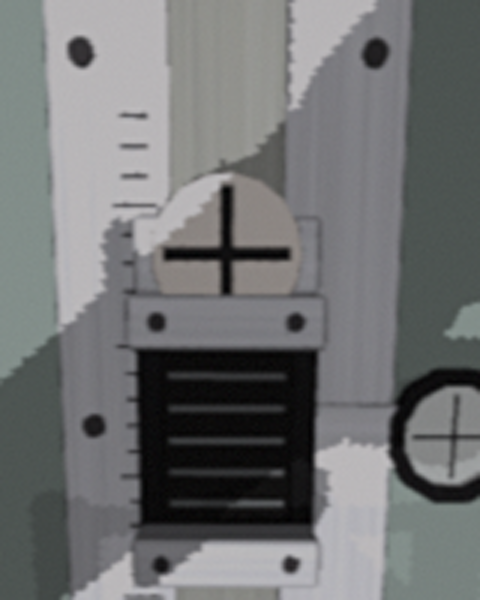

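The cross centre is at (227,254) and the front shoulder's outer edge at row 296 overlaps the disc. The shoulders are at rows 322 and 563 (3x crop), with no visible gap.

```bash
python3 - <<'E'
from h import *
p=dict(np.load("g.npz"));f=lambda x,y,z:atz("w",(240+x/3,y/3),z,p)
st=f(227,254,.071);e=f(226,296,.074);s1=f(226,322,.074);s2=f(226,563,.074)
d=lambda a,b:np.hypot(*(a-b)[:2]).round(4)
print(st,"edge-stop (12)",d(st,e),"s1-stop(20.5)",d(st,s1),"centre-stop(60)",d(st,(s1+s2)/2),"s1-s2(79)",d(s1,s2))
E
```

```text
[0.61113454 0.1880157  0.071     ] edge-stop (12) 0.0126 s1-stop(20.5) 0.0205 centre-stop(60) 0.0597 s1-s2(79) 0.0786
```

Seen close up, the origins are 59.7 mm apart (60 mm expected) and the front edge is 12.6 mm from the stop's centre (12 mm expected), so the carriage is butted. Handing in.

```bash
python3 -c "
from rig import ctrl
print(ctrl.hand_in())"
```

```text
the job is handed in; nothing more can be done
None
```

The carriage is at its measuring position against the marked stop, with the pad released, and the job is handed in at about 12 s on the clock. I pressed the pad about 5 mm down at roughly 12 N and kept it down for the whole 77 mm slide. At the stop the advance stalled and the wrist force reached about 18 N; then I lifted straight off.

- **Position:** the last close-up put the carriage and stop origins 59.7 mm apart (60 mm when butted), with no visible gap.
- **Disagreement:** an earlier look, with the stop at the edge of the picture, read 64–65 mm. I put that down to pixel error, because the closer view matched on four separate distances.
- **After letting go:** the pad looks up again, the gripper is clear with about zero force, and the things on the table in view look unmoved. I did not test the brake by pushing the carriage.

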